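# Sweep used stoppers into the collecting tray

### The arm

A 6-joint arm with a two-finger parallel gripper is mounted at the origin on the work surface. World frame = base frame: x ahead of the robot, y to its left, z up, the work surface at z = 0. Lengths are in m, angles in rad, forces in N, time in s.
With the tool pointing down it reaches from about 0.225 to 0.875 m from the base axis. Payload 3.4 kg.
Tool frame: the origin (TCP) lies at the very end of the fingers, on their centre line; the grasp point (between the pads) lies 19 mm behind it; z points along the fingers, y is the direction in which the jaws open and shut (so a half turn about z gives the same grasp; the last joint's range is limited). The gripper opens to 85 mm and grips with 20 to 120 N. Pads are 22 mm wide; open, the fingers measure 114 mm over their backs; the gripper's body (76 mm by 85 mm) begins 54 mm behind the grasp point. The pads swing forward as they close: fully open they stand 13 mm farther back than shut.
Start: joints at [-1.459, 0.276, 1.505, -0, 1.361, -0.121], TCP at [0.133, -0.56, 0.231] pointing down, gripper open.
Joint ranges: [-2.89, 2.89], [-0.75, 2.08], [0.22, 2.7], [-1.18, 4.32], [0.11, 2.71], [-2.7, 2.7]. Speed limits (rad/s): [2.57, 2.57, 3.14, 3.14, 3.14, 3.14].

### API

Orientations are given as a unit quaternion [w, x, y, z].
In Python, from rig import get_state, get_image, calibration, sign_off gives the robot as it stands. The module is installed in compiled form; this text tells all that it offers.
- The arm moves only by the tool drive_tool, never from a script. Its argument "targets" is one flat list of numbers, 7 for each row, row after row: the turn, a rotation vector about the tool's x, y, z in degrees, then the shift along the tool's x, y, z in mm, then the opening, from 0 (shut) to 1 (fully open). In form: [wx, wy, wz, tx, ty, tz, fingers, wx, wy, wz, tx, ty, tz, fingers, ...]. A call has 1 to 12 rows; each row shifts and turns the commanded pose from where the row before left it, along the tool's axes as they then stand; what a row does not reach is not made up. A row lasts 1/8 s, in which the tool goes at most 62.5 mm and 10.7 degrees, less where a joint would pass 70% of its speed; a pose out of reach is approached as far as the arm can. A call is refused whole if a number of a shift passes 62.5 or a number of a turn 10.7, either way. A call with a gripper value outside its range is refused whole. The fingers move at their own pace and stop on an object; "grip_force" is the grip in N (left out, the last holds). Time passes only in rows, so rows that do not move let the fingers close. It gives the time, the measured TCP pose, the force and the opening at its end, in the units of the state.
- get_state(): the state, without advancing time (a new reading comes with each control period).
- get_image(name): name is "side" or "top" or "wrist"; returns the picture (420x560x3 uint8, red, green, blue); there is no depth.
- calibration(name): a dict with "mtx" (3x3 intrinsics, pixels), "world_to_cam" (4x4, takes a point from world to camera coordinates); the wrist camera has in their place "hand_eye" (4x4, takes a point from camera to tool coordinates, whose origin is the TCP and whose axes are the flange's). Camera axes: x right, y down, z forward; pixel columns grow to the right and rows downward; lengths in m; the calibration is good to about 2 mm. The wrist camera is an equidistant fisheye: a pixel r from the principal point sees the ray r / f radians off the axis. A picture is of the moment at which its call begins: read the wrist's pose just before it. calibration takes no time and is no camera call.
- sign_off(): hands the job in, once; it reports no verdict.
The state is a dict: "clock": time; "qpos": joint angles; "qd": joint speeds; "effort": joint torques, N m; "position": TCP position; "ee_rot": TCP orientation; "contact_force": force on the tool from outside, world axes, zero at the start; "moment": the same for the moment, N m; "width": finger opening in m.
Only numpy, scipy, OpenCV 4.12 (cv2) and the standard library are available. Lean on these libraries where they do the work, as an engineer would, in place of code of your own. Each camera call takes 0.05 s, during which the arm holds its last target.

### The job

Three small used rubber stoppers stand on the lab bench in front of the open side of the white dustpan-shaped collecting tray; sweep all three in through its open front with the fingertips, so that each lies wholly inside the tray. Only push them along the bench, never pick them up, and leave the one large stopper and everything else where it stands. Finish with the hand clear.

Things in the scene. Friction and masses are not known exactly. Their poses are not given: they have to be found in the camera images.
- tray: white dustpan-shaped tray fixed to the bench, open on its front side. Origin: middle of the front lip, at bench height. Its x axis points from the open front into the tray, its y axis along the lip. Inside 240 wide (y from -120 to 120) and 135 deep (x from 0 to 135); the floor rises as a gentle ramp from bench height at the lip to 3 mm at x = 30, then level; walls 5 thick and 35 high with a rounded rim (to 39 high) at both sides and the back
- stopper1_center (a point): a small black rubber stopper, a slightly tapered plug standing on its wide end: 28 high, 34 across at the bottom, 29 across at the top, about 30 g; this point is its centre (14 mm above what it stands on); it slides when pushed low
- stopper2_center (a point): a small black rubber stopper, a slightly tapered plug standing on its wide end: 28 high, 34 across at the bottom, 29 across at the top, about 30 g; this point is its centre (14 mm above what it stands on); it slides when pushed low
- stopper3_center (a point): a small black rubber stopper, a slightly tapered plug standing on its wide end: 28 high, 34 across at the bottom, 29 across at the top, about 30 g; this point is its centre (14 mm above what it stands on); it slides when pushed low
- stopper1: the same small stopper as stopper1_center; origin at the centre of its wide end (its underside)
- stopper2: the same small stopper as stopper2_center; origin at the centre of its wide end (its underside)
- stopper3: the same small stopper as stopper3_center; origin at the centre of its wide end (its underside)
- big_stopper: the large black rubber stopper, to be left alone: 48 high, 46 across at the bottom, 38 at the top; stands in the same row as the small ones, at least 56 between centres measured along the lip; origin at the centre of its underside
- bulb: red rubber pipette bulb, 56 across, 54 high, with a stub reaching 52 from its centre along its own x; leave alone; origin at the centre of its underside
- beaker: small glass beaker, 52 across the rim, 58 high; leave alone; origin at the centre of its underside
- petri: closed glass dish, 94 across, 16 high, well to the left of the work; leave alone; origin at the centre of its underside
- flask: conical glass flask, 84 across, 132 high; leave alone; origin at the centre of its underside
- bottle: amber swing-top bottle, 68 across, about 202 high; leave alone; origin at the centre of its underside
- reagent: reagent bottle with blue cap, 84 across, 160 high; leave alone; origin at the centre of its underside

How it is judged:
By the outcome, as a careful person would: the job done as asked, in the order asked, and still so for the second after the job is handed in, with the robot touching nothing.
It also fails if it takes over 56 s, if anything falls off the work surface, if the arm or the gripper's body presses on something with over 40 N, if the wrist force passes 120 N, or if a joint passes its speed limit or range.

## Working session

There is one attempt and no reset: what is moved stays moved. The work goes in short steps, Python scripts to look and compute and a tool call to move; the robot and the scene stay as the last step left them, time stands still between calls to the robot, and variables do not carry over. Pictures are saved under pics/ and viewed, and the job is handed in when it is done.

Besides the shell and the picture viewer there is one more tool, called by a JSON object that holds its "fn" and its "kwargs", one argument or row to a line. drive_tool: Moves the arm, as the interface text tells. Its arguments: {"type":"object","properties":{"targets":{"type":"array"},"grip_force":{"type":"number"}},"required":["targets"]}

```bash
mkdir -p pics
python3 - <<'E'
from rig import *
import cv2,numpy as np
print(get_state())
for n in ["top","side","wrist"]:
    c=calibration(n); print(n,{k:np.round(v,4).tolist() for k,v in c.items()})
    im=get_image(n); cv2.imwrite(f"pics/{n}0.png",im[:,:,::-1])
E
```

```text
{'clock': 0.0, 'qpos': array([-1.45899139e+00,  2.76647139e-01,  1.50615707e+00, -1.14367677e-05,
        1.36068897e+00, -1.21011277e-01]), 'qd': array([ 0.00028127, -0.00014113,  0.00013373, -0.00082101,  0.00067686,
        0.00057532]), 'effort': array([ 1.69809926e-03, -4.16777515e+01, -2.45801711e+01,  3.27902644e-04,
        1.12090990e-02, -1.20805271e-05]), 'position': array([ 0.13258783, -0.55895736,  0.23040044]), 'ee_rot': array([-9.50280274e-04,  9.93231637e-01,  1.16146516e-01, -1.21721724e-06]), 'contact_force': array([-1.38680891,  0.07770017,  0.42782925]), 'moment': array([ 0.01083279, -0.01507066,  0.01395568]), 'width': 0.08520481301005901}
top {'mtx': [[518.9673, 0.0, 280.4413], [0.0, 518.9673, 206.1857], [0.0, 0.0, 1.0]], 'world_to_cam': [[0.0148, -0.9999, -0.0017, -0.0416], [-0.9972, -0.0146, -0.0729, 0.4744], [0.0729, 0.0028, -0.9973, 1.6937], [0.0, 0.0, 0.0, 1.0]]}
side {'mtx': [[536.505, 0.0, 286.3772], [0.0, 536.505, 209.7753], [0.0, 0.0, 1.0]], 'world_to_cam': [[-0.9923, -0.124, 0.0035, 0.4806], [-0.0774, 0.5968, -0.7987, 0.0825], [0.097, -0.7928, -0.6018, 1.6303], [0.0, 0.0, 0.0, 1.0]]}
wrist {'mtx': [[325.1923, 0.0, 278.5853], [0.0, 325.1923, 216.3477], [0.0, 0.0, 1.0]], 'hand_eye': [[-0.0005, -0.9487, -0.3162, 0.0821], [1.0, -0.0008, 0.0008, 0.0005], [-0.001, -0.3162, 0.9487, -0.1415], [0.0, 0.0, 0.0, 1.0]]}
```

View pics/top0.png

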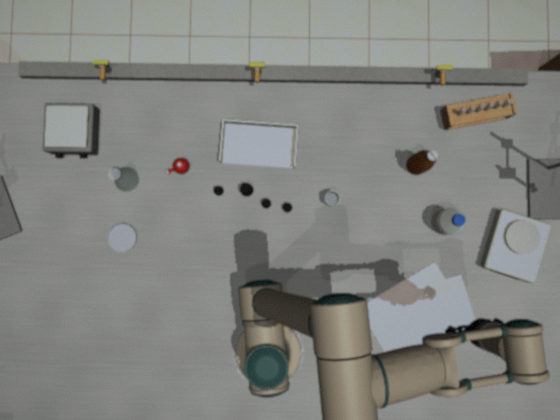

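View pics/side0.png

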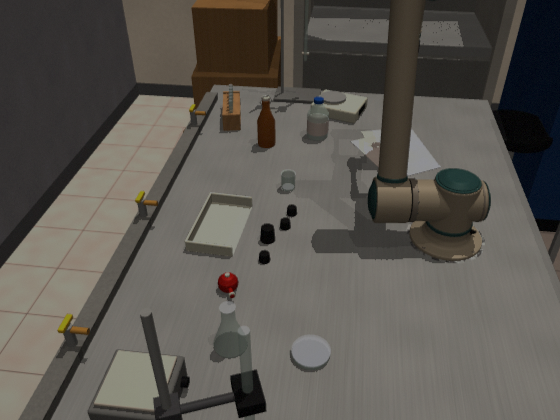

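View pics/wrist0.png

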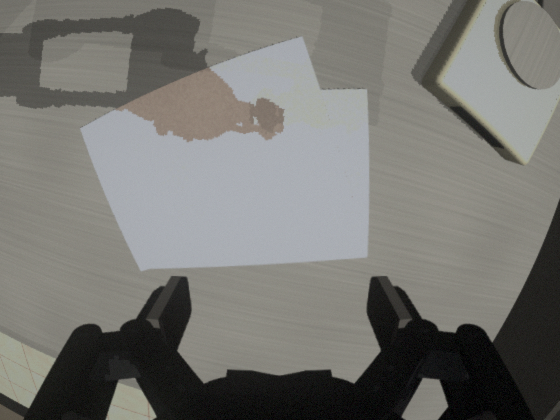

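Top view: the small stoppers are near px (218,190), (266,203) and (287,208). The big one is at (246,189), between them. The tray spans about (219-298, 120-168), the bulb is at (180,166) and the beaker at (331,198). Next I'll measure them precisely.

```bash
cat > h.py <<'E'
import numpy as np,cv2
from rig import *
def ray(n,u,v,z,st=None):
    c=calibration(n);K=c['mtx']
    if n=='wrist':
        x=(u-K[0,2])/K[0,0];y=(v-K[1,2])/K[1,1];r=np.hypot(x,y)
        d=np.array([np.sin(r)*x/max(r,1e-9),np.sin(r)*y/max(r,1e-9),np.cos(r)])
        H=c['hand_eye'];q=st['ee_rot'];from scipy.spatial.transform import Rotation as R
        Rm=R.from_quat([q[1],q[2],q[3],q[0]]).as_matrix()
        o=Rm@H[:3,3]+st['position'];d=Rm@H[:3,:3]@d
    else:
        T=c['world_to_cam'];d=T[:3,:3].T@np.array([(u-K[0,2])/K[0,0],(v-K[1,2])/K[1,1],1]);o=-T[:3,:3].T@T[:3,3]
    return o+d*(z-o[2])/d[2]
E
python3 - <<'E'
from h import *
for n,box in [("top",(170,110,350,230)),("side",(170,180,320,300))]:
    im=cv2.imread(f"pics/{n}0.png");x0,y0,x1,y1=box
    c=im[y0:y1,x0:x1]
    g=c.max(axis=2);m=(g<60).astype(np.uint8)
    N,l,s,ce=cv2.connectedComponentsWithStats(m)
    for i in range(1,N):
        if s[i,4]>15:
            u,v=ce[i]+[x0,y0];print(n,s[i],np.round([u,v],1),ray(n,u,v,.014).round(4),ray(n,u,v,.024).round(4))
    cv2.imwrite(f"pics/{n}z.png",cv2.resize(c,None,fx=4,fy=4,interpolation=cv2.INTER_CUBIC))
E
```

```text
top [ 70  73  13  13 125] [246.  189.2] [0.5299 0.0803 0.014 ] [0.5289 0.0796 0.024 ]
top [44 77  9  8 59] [218.  190.3] [0.525  0.1728 0.014 ] [0.524  0.1715 0.024 ]
top [92 89  8  9 57] [265.6 203. ] [0.4851 0.0147 0.014 ] [0.4843 0.0144 0.024 ]
top [113  93   9   9  56] [286.7 206.8] [ 0.4733 -0.0552  0.014 ] [ 0.4726 -0.0551  0.024 ]
side [ 0  0  5  9 24] [171.2 182.9] [ 0.9004 -0.1565  0.014 ] [ 0.8948 -0.1423  0.024 ]
side [110  25  17  26 227] [287.9 217.6] [ 0.4815 -0.0161  0.014 ] [ 0.48   -0.0033  0.024 ]
side [ 90  44  15  21 263] [267.  233.8] [0.5342 0.0714 0.014 ] [0.5321 0.0833 0.024 ]
side [ 88  70  12  14 134] [263.8 257. ] [0.5274 0.1752 0.014 ] [0.5255 0.1861 0.024 ]
side [ 46 102  18  18 101] [223.2 291.2] [0.6132 0.3226 0.014 ] [0.6104 0.3321 0.024 ]
side [ 62 104   6   8  21] [234.6 287.7] [0.5859 0.3059 0.014 ] [0.5834 0.3156 0.024 ]
```

View pics/topz.png

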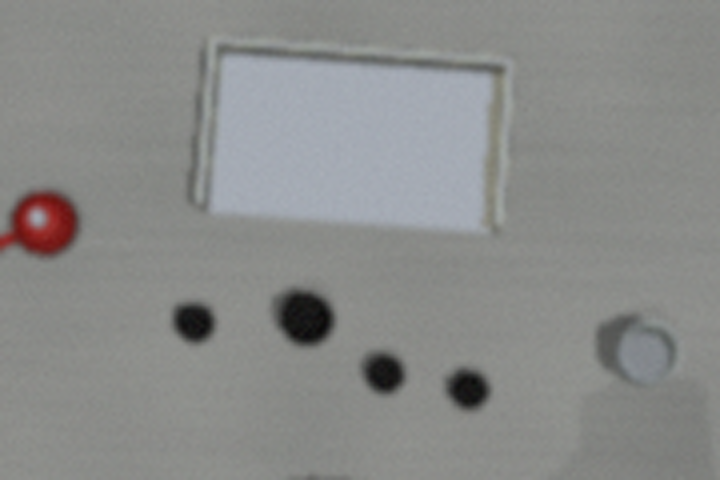

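View pics/sidez.png

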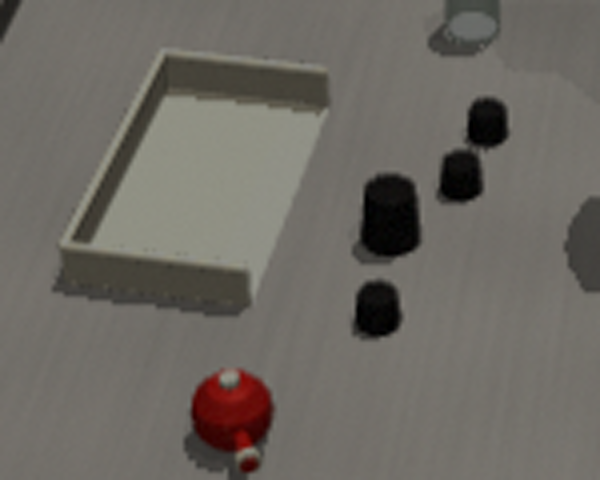

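Run:
```python
from h import *
P=lambda a,b,z:ray("top",170+(a-1.5)/4,110+(b-1.5)/4,z)[:2]
L=P(208,213,0);Rr=P(487,233,0);BL=P(219,53,.003);BR=P(493,70,.003)
print("floor",L,Rr,BL,BR)
# rim centreline
rl=P(202,207,.037);rr=P(499,229,.037);tl=P(213,42,.037);tr=P(508,63,.037)
print("rim",rl,rr,tl,tr, np.hypot(*(rl-rr)),np.hypot(*(tl-rl)))
for a,b in[(L,Rr),(rl,rr),(tl,tr)]:
    d=a-b;print(np.degrees(np.arctan2(-d[0],d[1])),(a+b)/2)
for a,b in[(rl,tl),(rr,tr)]:
    d=b-a;print(np.degrees(np.arctan2(d[1],d[0])))
print("bulb",P(45,223,.027),"stub",P(0,243,.027),"beaker",P(645,350,.058),"base?")
o=(rl+rr)/2
th=np.radians(np.mean([np.degrees(np.arctan2(-(a-b)[0],(a-b)[1])) for a,b in[(rl,rr),(tl,tr)]]))
print("o",o,"th",np.degrees(th))
ex=np.array([np.cos(th),np.sin(th)]);ey=np.array([-np.sin(th),np.cos(th)])
for n,p in dict(s1=(.5243,.1725),big=(.529,.0797),s2=(.4845,.0145),s3=(.473,-.0552),bulb=P(45,223,.027),beak=P(645,350,.058)).items():
    d=np.array(p)-o;print(n,d@ex,d@ey)
```

```text
floor [0.61883095 0.16465572] [ 0.60533175 -0.06929927] [0.75424169 0.1581741 ] [ 0.74305656 -0.07246221]
rim [0.61795602 0.16531073] [ 0.60330112 -0.07844308] [0.75539099 0.15942834] [ 0.74132021 -0.08409193] 0.24419395597658214 0.13756079879292285
-3.3023031379779977 [0.61208135 0.04767822]
-3.4405811245357367 [0.61062857 0.04343382]
-3.3069151532973784 [0.7483556 0.0376682]
-2.4508372592010748
-2.343694499678672
bulb [0.60435791 0.29568351] stub [0.58720535 0.33229425] beaker [ 0.50359798 -0.1967963 ] base?
o [0.61062857 0.04343382] th -3.3737481389165573
s1 -0.09377436748751328 0.1237621435510701
big -0.08362132657737371 0.031399565846260274
s2 -0.1242072491524637 -0.03630621595063505
s3 -0.13158554368632683 -0.10656218203018993
bulb -0.021104433365174338 0.25144349565325935
beak -0.09270779538943297 -0.24611242399744424
```

Tray pose: origin is about (0.611, 0.0435) with yaw about −3°. I'll push the stoppers one at a time, cradled between slightly opened fingertips. The first move aligns the tool with the tray and goes behind the right-hand stopper.

{"fn": "drive_tool", "kwargs": {
  "targets": [0, 0, 8.2, 0, 0, 0, 0.24, 0, 0, 8.2, 0, 0, 0, 0.24, 0, 0, 0, 26, -52, 10, 0.24, 0, 0, 0, 26, -52, 10, 0.24, 0, 0, 0, 26, -52, 10, 0.24, 0, 0, 0, 26, -52, 10, 0.24, 0, 0, 0, 26, -52, 10, 0.24, 0, 0, 0, 26, -52, 10, 0.24, 0, 0, 0, 26, -52, 10, 0.24, 0, 0, 0, 26, -52, 10, 0.24, 0, 0, 0, 26, -52, 10, 0.24, 0, 0, 0, 26, -52, 10, 0.24]
}}

```text
clock: 1.65
position: [0.4208, -0.0524, 0.1311]
ee_rot: [0.0, 1.0, -0.027, 0.0]
contact_force: [0.9, -1.1, -0.5]
width: 0.0205
```

```bash
cat >> h.py <<'E'
O=np.array([.611,.0435]);th=np.radians(-3.1)
ex=np.array([np.cos(th),np.sin(th)]);ey=np.array([-np.sin(th),np.cos(th)])
def tf(p): d=np.asarray(p)[:2]-O; return np.round(1000*np.array([d@ex,d@ey]),1)
E
python3 - <<'E'
from h import *
for i in range(2):
  s=get_state();im=get_image("wrist")
cv2.imwrite("pics/w1.png",im[:,:,::-1])
print(s['clock'],s['position'],tf(s['position']),s['ee_rot'],s['width'],s['contact_force'])
E
```

```text
1.7 [ 0.4232287  -0.04605345  0.13015802] [-182.7  -99.6] [-0.00303807  0.99968213 -0.02500378  0.00110628] 0.020608939207362786 [ 2.22013732  5.07259414 -0.69625224]
```

View pics/w1.png

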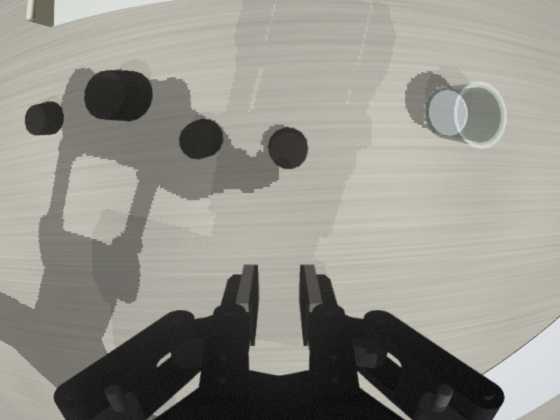

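The wrist view shows s3 at (288,148), s2 at (200,139), big at (118,95) and s1 at (44,118). I'll cross-check these positions and also estimate the height of the finger linkage.

Run:
```python
from h import *
s=get_state(); print(s['clock'],tf(s['position']),s['position'])
for n,u,v,z in [("s3",288,148,.02),("s2",201,139,.018),("big",119,95,.028),("s1",44,118,.014)]:
    p=ray("wrist",u,v,z,s);print(n,p.round(4),tf(p))
c=calibration("wrist");K=c['mtx'];H=c['hand_eye']
for u,v in [(375,318),(497,393),(445,395),(335,300),(316,265),(302,266)]:
    x=(u-K[0,2])/K[0,0];y=(v-K[1,2])/K[1,1];r=np.hypot(x,y)
    d=H[:3,:3]@np.array([np.sin(r)*x/r,np.sin(r)*y/r,np.cos(r)]);o=H[:3,3]
    for X in (0.011,-0.011):
        print((u,v),X,(o+d*(X-o[0])/d[0]).round(4))
```

```text
1.75 [-184.3 -102.9] [ 0.42135876 -0.04931656  0.1303973 ]
s3 [ 0.475  -0.0593  0.02  ] [-130.3 -110. ]
s2 [0.4862 0.0089 0.018 ] [-122.8  -41.3]
big [0.5298 0.0725 0.028 ] [-82.6  24.6]
s1 [0.5254 0.167  0.014 ] [-92.1 118.7]
(375, 318) 0.011 [ 0.011   0.036  -0.0466]
(375, 318) -0.011 [-0.011   0.047  -0.0173]
(497, 393) 0.011 [ 0.011   0.0642 -0.0913]
(497, 393) -0.011 [-0.011   0.0839 -0.0758]
(445, 395) 0.011 [ 0.011   0.0473 -0.0874]
(445, 395) -0.011 [-0.011   0.0618 -0.0707]
(335, 300) 0.011 [ 0.011   0.0228 -0.0332]
(335, 300) -0.011 [-0.011   0.0298  0.0003]
(316, 265) 0.011 [ 0.011   0.0184 -0.002 ]
(316, 265) -0.011 [-0.011   0.024   0.0412]
(302, 266) 0.011 [ 0.011   0.0116 -0.0029]
(302, 266) -0.011 [-0.011   0.0151  0.04  ]
```

Wrist and top agree to about 2 mm once settling is accounted for. Next I descend behind s3.

{"fn": "drive_tool", "kwargs": {
  "targets": [0, 0, 0, 0, 0, 45, 0.24, 0, 0, 0, 0, 0, 45, 0.24, 0, 0, 0, 0, 0, 25, 0.24, 0, 0, 0, 0, 0, 7, 0.24, 0, 0, 0, 0, 0, 0, 0.24, 0, 0, 0, 0, 0, 0, 0.24]
}}

```text
clock: 2.5
position: [0.421, -0.0547, 0.0103]
ee_rot: [0.0, 1.0, -0.027, 0.001]
contact_force: [0.4, 0.8, -0.5]
width: 0.0204
```

Run:
```python
from h import *
s=get_state();im=get_image("wrist")
cv2.imwrite("pics/w2.png",im[:,:,::-1])
print(s['clock'],s['position'],tf(s['position']),s['ee_rot'],s['width'],s['contact_force'])
```

```text
2.5 [ 0.42103377 -0.05470622  0.01029408] [-184.4 -108.3] [ 3.96681254e-04  9.99638823e-01 -2.68445986e-02  1.19741261e-03] 0.02043618984648301 [ 0.39956091  0.81684863 -0.46572275]
```

View pics/w2.png

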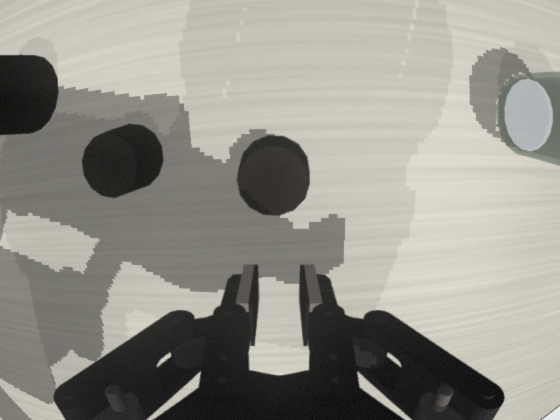

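The view shows s3 at (273,175), centred ahead of the finger gap at about x=279. Pushing it now.

{"fn": "drive_tool", "kwargs": {
  "targets": [0, 0, 0, 10, 0, 3, 0.24, 0, 0, 0, 15, 0, 0, 0.24, 0, 0, 0, 15, -2, 0, 0.24, 0, 0, 0, 15, -2, 0, 0.24, 0, 0, 0, 15, -2, 0, 0.24, 0, 0, 0, 15, -2, 0, 0.24, 0, 0, 0, 15, -2, 0, 0.24, 0, 0, 0, 15, -2, 0, 0.24, 0, 0, 0, 15, -2, 0, 0.24, 0, 0, 0, 10, -2, 0, 0.24]
}}

```text
clock: 3.8
position: [0.562, -0.0457, 0.0063]
ee_rot: [0.0, 1.0, -0.027, 0.0]
contact_force: [-0.1, 0.1, -0.5]
width: 0.0206
```

Run:
```python
from h import *
s=get_state();im=get_image("wrist")
cv2.imwrite("pics/w3.png",im[:,:,::-1])
print(s['clock'],s['position'],tf(s['position']),s['width'],s['contact_force'])
```

```text
3.8 [ 0.56202587 -0.04570512  0.00626876] [-44.1 -91.7] 0.020596557228996466 [-0.14433902  0.1174251  -0.50194092]
```

View pics/w3.png

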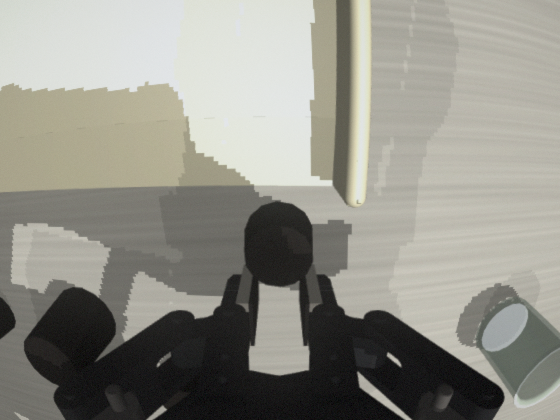

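s3 is nestled between the fingers, just in front of the lip and clear of the right wall. Continuing in, shifting a little away from the wall.

{"fn": "drive_tool", "kwargs": {
  "targets": [0, 0, 0, 12, -4, 0, 0.24, 0, 0, 0, 12, -4, 0, 0.24, 0, 0, 0, 12, -3, -1, 0.24, 0, 0, 0, 12, 0, -1, 0.24, 0, 0, 0, 12, 0, -1, 0.24, 0, 0, 0, 12, 0, -1, 0.24, 0, 0, 0, 10, 0, 0, 0.24, 0, 0, 0, 6, 0, 0, 0.24, 0, 0, 0, 3, 0, 0, 0.24, 0, 0, 0, 0, 0, 0, 0.24]
}}

```text
clock: 5.1
position: [0.6522, -0.0396, 0.0102]
ee_rot: [0.0, 1.0, -0.027, -0.0]
contact_force: [0.0, -0.5, 0.5]
width: 0.0203
```

Run:
```python
from h import *
s=get_state();im=get_image("wrist")
cv2.imwrite("pics/w4.png",im[:,:,::-1])
print(s['clock'],s['position'],tf(s['position']),s['width'],s['contact_force'])
```

```text
5.1 [ 0.65220315 -0.03956217  0.01021615] [ 45.6 -80.7] 0.020322738382205854 [ 0.02908195 -0.47464783  0.46351043]
```

View pics/w4.png

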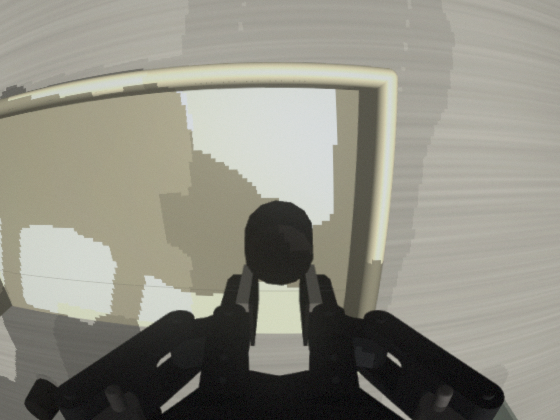

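s3 is inside the tray, its centre at about X=69 mm, Y=−81. Retreating and going behind s2.

{"fn": "drive_tool", "kwargs": {
  "targets": [0, 0, 0, -20, 0, 0, 0.24, 0, 0, 0, -20, 0, 0, 0.24, 0, 0, 0, -5, 0, -45, 0.24, 0, 0, 0, 0, 0, -45, 0.24, 0, 0, 0, -45, -9, -10, 0.24, 0, 0, 0, -45, -9, -10, 0.24, 0, 0, 0, -45, -9, -10, 0.24, 0, 0, 0, -45, -9, -10, 0.24, 0, 0, 0, 0, -7, 40, 0.24, 0, 0, 0, 0, 0, 40, 0.24, 0, 0, 0, 0, 0, 30, 0.24, 0, 0, 0, 0, 0, 0, 0.24]
}}

```text
clock: 6.65
position: [0.4276, 0.0157, 0.0289]
ee_rot: [-0.0, 1.0, -0.027, -0.003]
contact_force: [0.6, 1.1, -0.8]
width: 0.0205
```

Run:
```python
from h import *
s=get_state();im=get_image("wrist")
cv2.imwrite("pics/w5.png",im[:,:,::-1])
print(s['clock'],s['position'],tf(s['position']),s['width'],s['contact_force'])
```

```text
6.65 [0.42759261 0.01567715 0.02889151] [-181.6  -37.7] 0.02045111743745457 [ 0.62499091  1.08676754 -0.80704138]
```

View pics/w5.png

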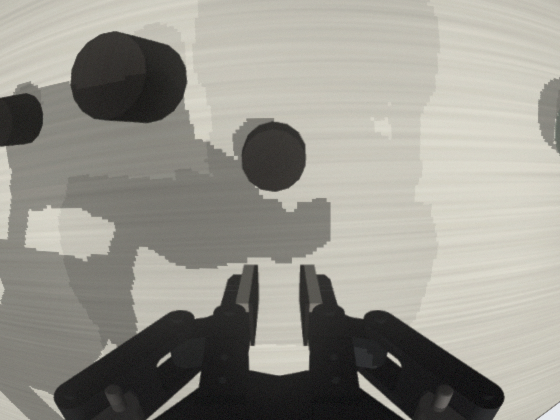

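{"fn": "drive_tool", "kwargs": {
  "targets": [0, 0, 0, 5, 0, 12, 0.24, 0, 0, 0, 10, 0, 9, 0.24, 0, 0, 0, 15, 0, 0, 0.24, 0, 0, 0, 15, 2, 0, 0.24, 0, 0, 0, 15, 2, 0, 0.24, 0, 0, 0, 15, 1, 0, 0.24, 0, 0, 0, 15, 0, 0, 0.24, 0, 0, 0, 15, 0, 0, 0.24, 0, 0, 0, 15, 0, 0, 0.24, 0, 0, 0, 10, 0, 0, 0.24]
}}

```text
clock: 7.95
position: [0.5606, 0.0034, 0.0093]
ee_rot: [0.0, 1.0, -0.027, 0.0]
contact_force: [-0.7, 0.1, 0.4]
width: 0.0209
```

Run:
```python
from h import *
s=get_state();im=get_image("wrist")
cv2.imwrite("pics/w6.png",im[:,:,::-1])
print(s['clock'],s['position'],tf(s['position']),s['width'],s['contact_force'])
```

```text
7.95 [0.56060124 0.00342635 0.00928187] [-48.2 -42.7] 0.02085525318364781 [-0.71517136  0.08604286  0.39740307]
```

View pics/w6.png

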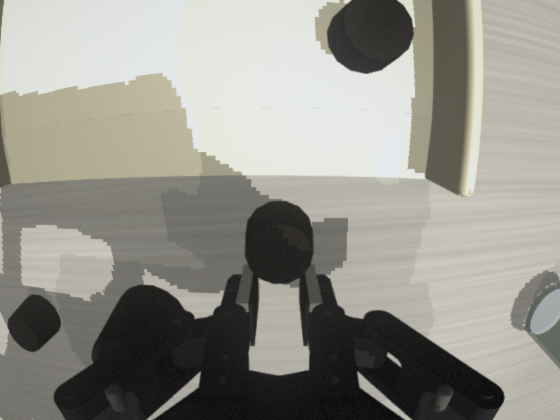

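s2 is cradled, s3 is standing in the tray at (370,33), and the big stopper is untouched. Continuing.

{"fn": "drive_tool", "kwargs": {
  "targets": [0, 0, 0, 12, -2, 0, 0.24, 0, 0, 0, 12, -3, 0, 0.24, 0, 0, 0, 12, -3, 0, 0.24, 0, 0, 0, 12, -3, -1, 0.24, 0, 0, 0, 12, -3, -1, 0.24, 0, 0, 0, 12, -3, 0, 0.24, 0, 0, 0, 12, 0, 0, 0.24, 0, 0, 0, 7, 0, 0, 0.24, 0, 0, 0, 3, 0, 0, 0.24, 0, 0, 0, 0, 0, 0, 0.24]
}}

```text
clock: 9.25
position: [0.6541, 0.0153, 0.0112]
ee_rot: [0.0, 1.0, -0.027, -0.0]
contact_force: [0.2, 0.4, 0.1]
width: 0.0206
```

Run:
```python
from h import *
s=get_state();im=get_image("wrist")
cv2.imwrite("pics/w7.png",im[:,:,::-1])
print(s['clock'],s['position'],tf(s['position']),s['width'],s['contact_force'])
```

```text
9.25 [0.65408604 0.01531102 0.01118598] [ 44.5 -25.8] 0.020564991700635325 [0.19991027 0.41572627 0.10279555]
```

View pics/w7.png

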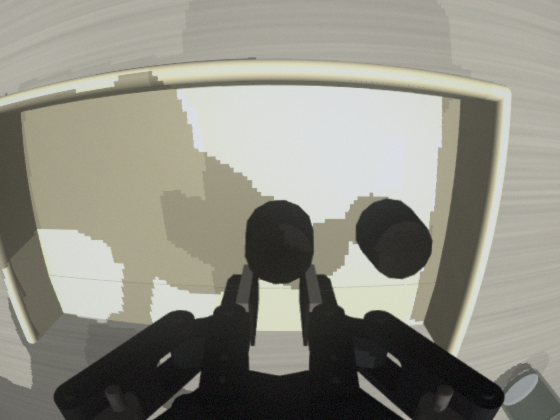

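s2 is inside. Retreating and going behind s1.

{"fn": "drive_tool", "kwargs": {
  "targets": [0, 0, 0, -15, 0, 0, 0.24, 0, 0, 0, -15, 0, 0, 0.24, 0, 0, 0, 0, 0, -45, 0.24, 0, 0, 0, 0, 0, -45, 0.24, 0, 0, 0, -40, -37.5, -5, 0.24, 0, 0, 0, -40, -37.5, -5, 0.24, 0, 0, 0, -40, -37.5, -5, 0.24, 0, 0, 0, -40, -37.5, -5, 0.24, 0, 0, 0, 0, 0, 0, 0.24, 0, 0, 0, 0, 0, 40, 0.24, 0, 0, 0, 0, 0, 40, 0.24, 0, 0, 0, 0, 0, 11, 0.24]
}}

```text
clock: 10.8
position: [0.4703, 0.1742, 0.0283]
ee_rot: [0.001, 1.0, -0.027, -0.002]
contact_force: [0.3, 0.3, 0.1]
width: 0.0203
```

Run:
```python
from h import *
s=get_state();im=get_image("wrist")
cv2.imwrite("pics/w8.png",im[:,:,::-1])
print(s['clock'],s['position'],tf(s['position']),s['width'],s['contact_force'])
```

```text
10.8 [0.47033397 0.17419276 0.02829708] [-147.5  122.9] 0.020310961754625254 [0.26526314 0.30703084 0.13969931]
```

View pics/w8.png

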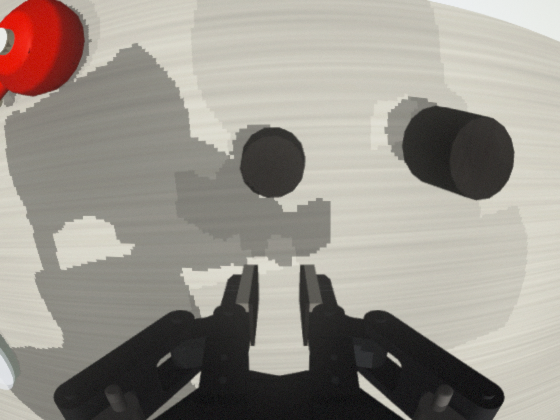

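{"fn": "drive_tool", "kwargs": {
  "targets": [0, 0, 0, 5, 0, 12, 0.24, 0, 0, 0, 10, 0, 8, 0.24, 0, 0, 0, 14, 0, 0, 0.24, 0, 0, 0, 13, 4, 0, 0.24, 0, 0, 0, 13, 4, 0, 0.24, 0, 0, 0, 13, 4, 0, 0.24, 0, 0, 0, 13, 5, 0, 0.24, 0, 0, 0, 13, 5, 0, 0.24, 0, 0, 0, 13, 5, 0, 0.24]
}}

```text
clock: 11.98
position: [0.5786, 0.1423, 0.0103]
ee_rot: [0.0, 1.0, -0.027, -0.0]
contact_force: [0.7, 0.0, 0.7]
width: 0.0207
```

Run:
```python
from h import *
s=get_state();im=get_image("wrist")
cv2.imwrite("pics/w9.png",im[:,:,::-1])
print(s['clock'],s['position'],tf(s['position']),s['width'],s['contact_force'])
```

```text
11.975 [0.57856629 0.14225072 0.01029328] [-37.7  96.9] 0.020695941903852978 [0.74095097 0.04120085 0.66440837]
```

View pics/w9.png

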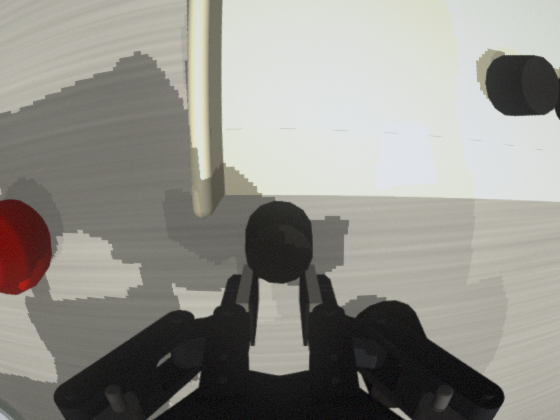

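s1 is cradled just in front of the lip, right of the left wall. Pushing it in.

{"fn": "drive_tool", "kwargs": {
  "targets": [0, 0, 0, 12, 4, 0, 0.24, 0, 0, 0, 12, 4, 0, 0.24, 0, 0, 0, 12, 4, 0, 0.24, 0, 0, 0, 12, 4, -1, 0.24, 0, 0, 0, 12, 4, 0, 0.24, 0, 0, 0, 12, 4, 0, 0.24, 0, 0, 0, 8, 2, 0, 0.24, 0, 0, 0, 4, 0, 0, 0.24, 0, 0, 0, 0, 0, 0, 0.24]
}}

```text
clock: 13.15
position: [0.6604, 0.1122, 0.0112]
ee_rot: [0.0, 1.0, -0.027, 0.0]
contact_force: [-0.0, 0.8, 0.3]
width: 0.0203
```

Run:
```python
from h import *
s=get_state();im=get_image("wrist")
cv2.imwrite("pics/w10.png",im[:,:,::-1])
print(s['clock'],s['position'],tf(s['position']),s['width'],s['contact_force'])
```

```text
13.15 [0.66044656 0.1122267  0.0111712 ] [45.7 71.3] 0.020296907602157653 [-0.02598068  0.82332343  0.2642543 ]
```

View pics/w10.png

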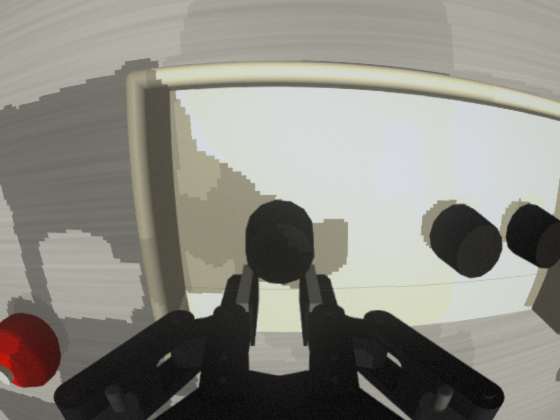

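All three are inside. Retreating back, up and away so the fixed cameras can see.

{"fn": "drive_tool", "kwargs": {
  "targets": [0, 0, 0, -15, 0, 0, 0.24, 0, 0, 0, -15, 0, 0, 0.24, 0, 0, 0, 0, 0, -45, 0.24, 0, 0, 0, 0, 0, -50, 0.24, 0, 0, 0, 0, 0, -50, 0.24, 0, 0, 0, -50, 0, -20, 0.24, 0, 0, 0, -50, 0, 0, 0.24, 0, 0, 0, -50, 0, 0, 0.24, 0, 0, 0, -40, 0, 0, 0.24, 0, 0, 0, 0, 0, 0, 0.24, 0, 0, 0, 0, 0, 0, 0.24, 0, 0, 0, 0, 0, 0, 0.24]
}}

```text
clock: 14.7
position: [0.4416, 0.124, 0.1764]
ee_rot: [0.0, 1.0, -0.027, 0.001]
contact_force: [0.9, -0.0, 0.1]
width: 0.0204
```

Run:
```python
from h import *
s=get_state();print(s['clock'],s['position'],tf(s['position']),s['contact_force'])
for n,b in [("top",(150,100,350,240)),("side",(150,160,330,310))]:
    im=get_image(n)[:,:,::-1];x0,y0,x1,y1=b
    c=im[y0:y1,x0:x1];cv2.imwrite(f"pics/{n}E.png",cv2.resize(c,None,fx=4,fy=4,interpolation=cv2.INTER_CUBIC)[:600])
    m=(c.max(axis=2)<60).astype(np.uint8)
    N,l,st,ce=cv2.connectedComponentsWithStats(m)
    for i in range(1,N):
        if 30<st[i,4]<400:
            u,v=ce[i]+[x0,y0];print(n,st[i],np.round([u,v],1),tf(ray(n,u,v,.017)),tf(ray(n,u,v,.024)))
```

```text
14.7 [0.44162365 0.12396903 0.1763578 ] [-173.5   71.2] [ 0.92891235 -0.01283885  0.14963155]
top [85 40  8  8 51] [238.1 143.7] [66.6 69.5] [65.3 68.8]
top [114  43   7   8  48] [267.  146.4] [ 64.3 -27.1] [ 63.  -27.3]
top [130  43   8   8  50] [283.3 146.8] [ 66.4 -81.1] [ 65.1 -81.2]
top [ 90  83  13  13 130] [245.8 189. ] [-82.8  32.7] [-83.5  32.2]
top [ 84  88  12  31 109] [237.9 205. ] [-137.3   55. ] [-137.8   54.4]
side [  0   0  35  69 292] [165.6 192.9] [ 296.  -120.3] [ 291.6 -111. ]
side [ 70  41  14  23 208] [226.6 212.3] [ 68.7 -54.3] [ 65.8 -45.4]
side [110  64  15  21 271] [267.1 234.1] [-79.3  28.5] [-81.2  36.8]
side [ 61  72  11  12 110] [215.4 237.4] [68.8 71.5] [65.9 79.5]
side [ 67 123  12  12  59] [222.2 289.8] [-10.  277.3] [-12.3 283.8]
```

View pics/topE.png

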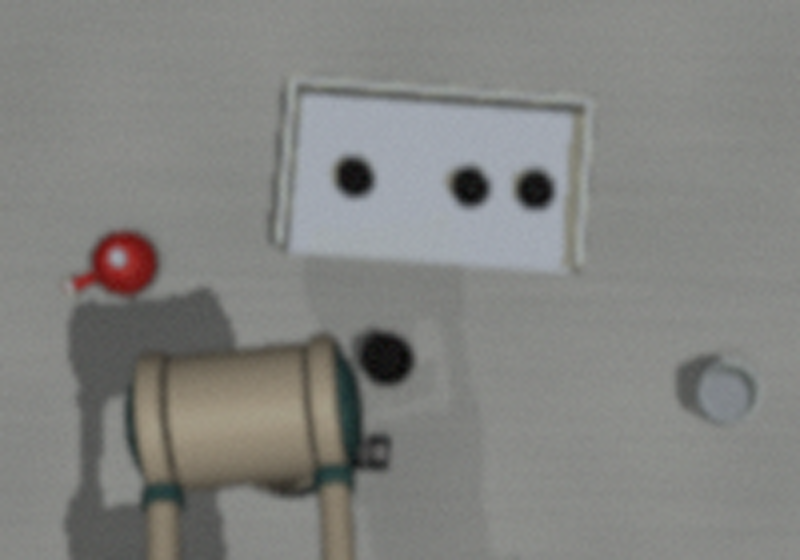

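View pics/sideE.png

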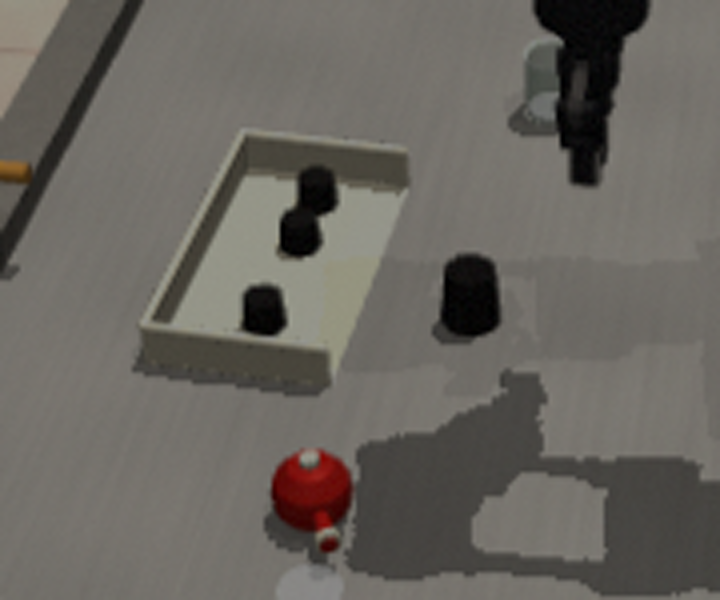

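Both views show three stoppers standing inside the tray. The big stopper is at top px (245.8,189.0), against (246.0,189.2) before, so it hasn't moved. The bulb and beaker look unmoved and the hand is clear. Handing in.

```bash
python3 -c "
from rig import *
print(sign_off())"
```

```text
the job is handed in; nothing more can be done
None
```

All three small stoppers are in the tray. I pushed them along the bench one at a time through the open front, with the fingertips slightly apart, and handed in at about 15 s of the 56 s allowed.

- **Stoppers:** the last top view puts their centres 63–67 mm inside the lip, at about +69, −27 and −81 mm along it. All three are standing, with more than 20 mm to the nearest wall and more than 40 mm to the lip. The side view agrees to within a few mm for the left stopper. It merged the other two into one blob, so for those I only confirmed by eye that they are inside.
- **Big stopper:** it has not moved, within 0.3 px in the top view.
- **Other items:** the bulb and beaker look unmoved by eye. I did not re-measure the petri dish, flask or bottles, but the arm never worked near them.
- **Arm:** the hand ended clear, 176 mm above the bench. The wrist force readings I took stayed at a few N.

No check failed. An early wrist-camera reading was about 5 mm off the top camera because the arm was still settling; corrected for that, they agreed to about 2 mm.

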